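# Unlatch the tile press and hold its arm raised

### The arm

A 6-joint arm with a two-finger parallel gripper is mounted at the origin on the work surface. World frame = base frame: x ahead of the robot, y to its left, z up, the work surface at z = 0. Lengths are in m, angles in rad, forces in N, time in s.
With the tool pointing down it reaches from about 0.325 to 0.775 m from the base axis. Payload 5.5 kg.
Tool frame: the origin (TCP) lies midway between the tips of the shut fingers; the grasp point (between the pads) lies 19 mm behind it; y points along the fingers, x is the direction in which the jaws open and shut, and the axes are right-handed (so a half turn about y gives the same grasp; the last joint's range is limited). The gripper opens to 88 mm and grips with 3 to 60 N. Pads are 20 mm wide; open, the fingers measure 115 mm over their backs; the gripper's body (75 mm by 178 mm) begins 61 mm behind the grasp point.
Start: joints at [1.116, 0.091, 1.231, -0, 1.82, -0.057], TCP at [0.232, 0.553, 0.223] pointing down, gripper open.
Joint ranges: [-2.87, 2.87], [-0.86, 2.18], [0.17, 2.46], [-1.51, 4.65], [0.06, 2.69], [-2.65, 2.65]. Speed limits (rad/s): [2.57, 2.57, 3.01, 3.14, 3.14, 3.14].

### API

Orientations are given as a unit quaternion [x, y, z, w].
In Python, from workcell import ctrl, eyes, ticket gives the robot as it stands.
- The arm moves only by the tool drive_tool, never from a script. Its argument "targets" is text: rows parted by semicolons, each of 5 numbers parted by spaces: the closure, from 0 (fully open) to 1 (shut), then the shift along the tool's x, y, z scaled (see below), then the turn about the tool's y scaled (see below). A call has 1 to 10 rows; each row shifts and turns the pose as measured when the row begins, along the tool's axes as they then stand; what a row does not reach is not made up. The controller multiplies each number of a shift by 500 mm and each number of a turn by pi rad. A row lasts 1/12 s, in which the tool goes at most 41.7 mm and 7.16 degrees, less where a joint would pass 70% of its speed; a pose out of reach is approached as far as the arm can. A call with a number of a shift or a turn outside -1 to 1 is refused whole. A call with a gripper value outside its range is refused whole. The fingers move at their own pace and stop on an object; the grip force is fixed at half the most. Time passes only in rows, so rows that do not move let the fingers close. It gives the time, the measured TCP pose, the force and the opening at its end, in the units of the state.
- ctrl.get_obs(): the state, without advancing time (a new reading comes with each control period).
- eyes.read_camera(name): name is "side" or "top" or "wrist"; returns a dict with "pixels" (400x640x3 uint8, blue, green, red), "K" (3x3 intrinsics, pixels), "view" (4x4, takes a point from world to camera coordinates). Camera axes: x right, y down, z forward; pixel columns grow to the right and rows downward; lengths in m; the calibration is good to about 2 mm. A picture is of the moment at which its call begins. There is no depth.
- ticket.sign_off(): hands the job in, once; it reports no verdict.
The state is a dict: "t": time; "joint_positions": joint angles; "qd": joint speeds; "joint_efforts": joint torques, N m; "tcp_pos": TCP position; "eef_rot": TCP orientation; "force": force on the tool from outside, world axes, zero at the start; "moment": the same for the moment, N m; "opening": opening from 0.0 (shut) to 1.0 (fully open).
Only numpy, scipy, OpenCV 4.12 (cv2) and the standard library are available. Lean on these libraries where they do the work, as an engineer would, in place of code of your own. Each camera call takes 0.05 s, during which the arm holds its last target.

### The job

Open the tile press so the tile can be taken out: pull the yellow latch grip sideways (to the left as the robot sees it, away from the coil) against its spring until the latch is clear of the ball, lift the red press arm off the ball by that grip, and finish while still holding the arm by the grip, still, with its front end raised about 10 cm. Leave the tile on the press bed and the other things on the table where they are.

Things in the scene. Friction and masses are not known exactly. Their poses are not given: they have to be found in the camera images.
- press: Fixed bench-top tile press: grey base plate 360 x 180 x 20 mm on the table. Origin at the centre of the plate's underside, z up. Its -x end is the front (towards the robot), where a steel ball stud (ball 36 mm across, top 88 mm above the table) stands at x = -130 mm, y = 0; at the back two grey hinge cheeks, tops 110 mm above the table, carry the red arm on an axis parallel to y through x = +140 mm, z = 85 mm. Its y axis is the direction of the latch's pull.
- latch_grip: Yellow upright grip, 28 mm along the press's x, 14 mm along its y, 56 mm tall, rigidly fixed on the latch slide on top of the coupler at the arm's front end. Origin at the centre of its underside, 107 mm above the table when the arm is down; axes parallel to the press's when the arm is down. The steel slide plate beneath it (28 x 53 mm) has its top at the grip's underside; nothing else around it stands higher than 108 mm (arm down).
- grip_center (a point): Centre of the yellow grip (half-way up, 135 mm above the table when the arm is down); 270 mm in front of and 50 mm above the hinge axis. Moves with latch and arm: 10 cm of rise is about 0.40 rad of arm, and brings it about 41 mm towards the hinge.
- latch (a joint): Sideways travel of the latch and its grip along the press's +y, to the left as seen from the robot (m), 0 = home with its blade hooked under the ball, stop at 0.020. The blade is clear of the ball from about 0.009 on; aim for about 0.015 (a soft wrist lags behind its command here, so check it). The spring pushes it home with about 3 N at 0 and 8 N at 0.017. It must be held out until the arm has risen about 45 mm at the front; the arm cannot rise with the latch home.
- press_arm (a joint): Angle of the red press arm (rad), 0 = down on the ball, growing as its front end rises, stop at 0.75. The arm with latch weighs about 0.7 kg (3 to 6 N to lift at the grip) and falls back if let go.
- tile: Terracotta tile 125 x 125 x 12 mm lying loose on the press bed (32 mm above the table), under the arm's aluminium platen with a gap of 4 mm. Origin at the centre of its underside. Leave alone.
- tub: Yellow plastic tub of clay lumps, 86 mm across, 70 mm tall, standing on the table. Origin at the centre of its underside. Leave alone.
- batten: Light wooden batten 170 x 45 x 20 mm lying flat on the table. Origin at the centre of its underside. Leave alone.
- scraper: Dark steel scraper blade 100 x 55 x 6 mm lying flat on the table. Origin at the centre of its underside. Leave alone.

How it is judged:
By the outcome, as a careful person would: the job done as asked, in the order asked, and still so for the second after the job is handed in, while the arm keeps its last pose, push and grip.
It also fails if it takes over 32 s, if anything falls off the work surface, if the arm or the gripper's body presses on something with over 40 N, if the wrist force passes 120 N, or if a joint passes its speed limit or range.

## Working session

There is one attempt and no reset: what is moved stays moved. The work goes in short steps, Python scripts to look and compute and a tool call to move; the robot and the scene stay as the last step left them, time stands still between calls to the robot, and variables do not carry over. Pictures are saved under pics/ and viewed, and the job is handed in when it is done.

Besides the shell and the picture viewer there is one more tool, called after "Call:" as a command line: name --argument value ..., lists and objects as JSON in quotes. drive_tool: Moves the arm, as the interface text tells. Its arguments: {"type":"object","properties":{"targets":{"type":"string"}},"required":["targets"]}

```bash
mkdir -p pics
python3 - <<'E'
from workcell import ctrl, eyes
import cv2
o=ctrl.get_obs()
for k in o: print(k,o[k])
for n in("top","side","wrist"):
    r=eyes.read_camera(n); cv2.imwrite(f"pics/{n}0.png",r["pixels"]); print(n,r["K"],r["view"])
E
```

```text
t 0.0
joint_positions [ 1.11626245e+00  9.18393414e-02  1.23185571e+00 -2.71514067e-05
  1.81981894e+00 -5.67400779e-02]
qd [ 0.00116136  0.00022727  0.00090204  0.00234885  0.00183571 -0.00039534]
joint_efforts [-2.15148568e-03 -4.46436775e+01 -4.06453228e+01  6.96093310e-02
  2.92768632e-02 -1.30676149e-04]
tcp_pos [0.23233209 0.55286822 0.22153562]
eef_rot [ 0.58928894  0.39076489 -0.39192785 -0.58858635]
force [ 0.02223019  1.24373919 -0.22658673]
moment [-0.00766213  0.00048295 -0.00840952]
opening 0.9992825676871585
top [[370.17974988   0.         315.85570831]
 [  0.         370.17974988 205.24484194]
 [  0.           0.           1.        ]] [[-0.00275618 -0.99998606  0.00450368  0.04868275]
 [-0.97468292  0.00167947 -0.22358531  0.60750406]
 [ 0.22357463 -0.0050059  -0.97467396  0.89117651]
 [ 0.          0.          0.          1.        ]]
side [[430.42579366   0.         311.80942029]
 [  0.         430.42579366 203.19195628]
 [  0.           0.           1.        ]] [[ 0.78975985 -0.61319626 -0.01642326 -0.4322508 ]
 [-0.44019089 -0.5478866  -0.7113735   0.37975611]
 [ 0.42721348  0.5690436  -0.70262225  0.68006136]
 [ 0.          0.          0.          1.        ]]
wrist [[281.69413556   0.         320.72600373]
 [  0.         281.69413556 202.31577176]
 [  0.           0.           1.        ]] [[ 0.38787531  0.92170946 -0.00210072 -0.60021884]
 [ 0.88889194 -0.37346026  0.26532725 -0.03214508]
 [ 0.2437701  -0.1047812  -0.96415613  0.39015188]
 [ 0.          0.          0.          1.        ]]
```

View pics/top0.png

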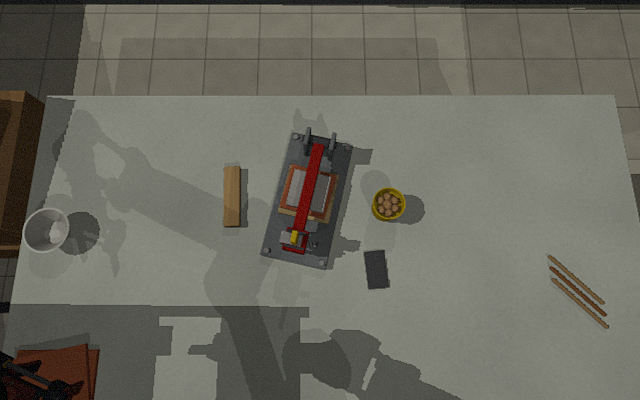

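View pics/side0.png

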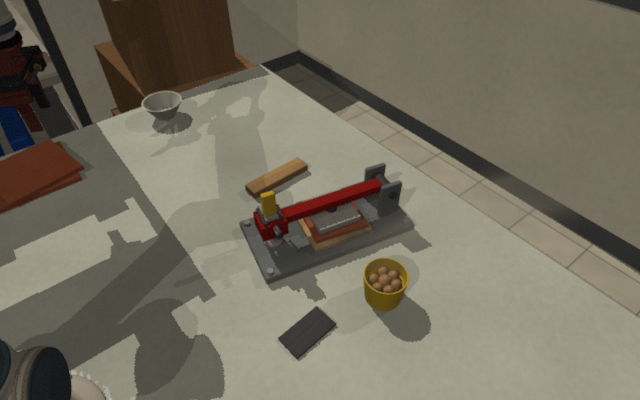

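Run:
```python
import cv2,numpy as np
a=cv2.imread("pics/top0.png")[115:285,230:400]; b=cv2.imread("pics/side0.png")[155:285,230:420]
f=lambda x,s:cv2.convertScaleAbs(cv2.resize(x,None,fx=s,fy=s,interpolation=cv2.INTER_CUBIC),alpha=1.6)
cv2.imwrite("pics/top0z.png",f(a,3.5)); cv2.imwrite("pics/side0z.png",f(b,4))
for n in("top","side"):
    im=cv2.imread(f"pics/{n}0.png"); h=cv2.cvtColor(im,cv2.COLOR_BGR2HSV)
    m=cv2.inRange(h,(20,150,60),(32,255,255))
    k,l,s,c=cv2.connectedComponentsWithStats(m)
    for i in range(1,k):
        if s[i,4]>15: print(n,s[i],c[i])
```

```text
top [372 188  34  33 440] [388.19772727 203.775     ]
top [290 230   9  15  89] [293.8988764  236.85393258]
side [260 190  17  26 329] [268.04559271 202.52583587]
side [ 364  258   45   53 1241] [384.40531829 284.54149879]
```

View pics/top0z.png

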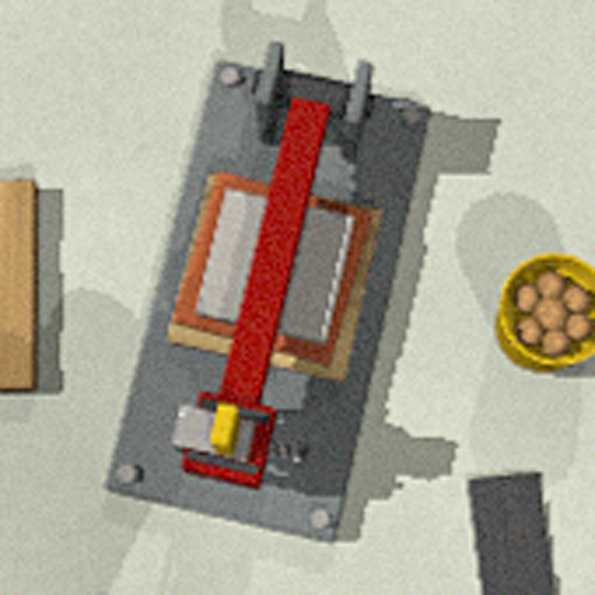

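View pics/side0z.png

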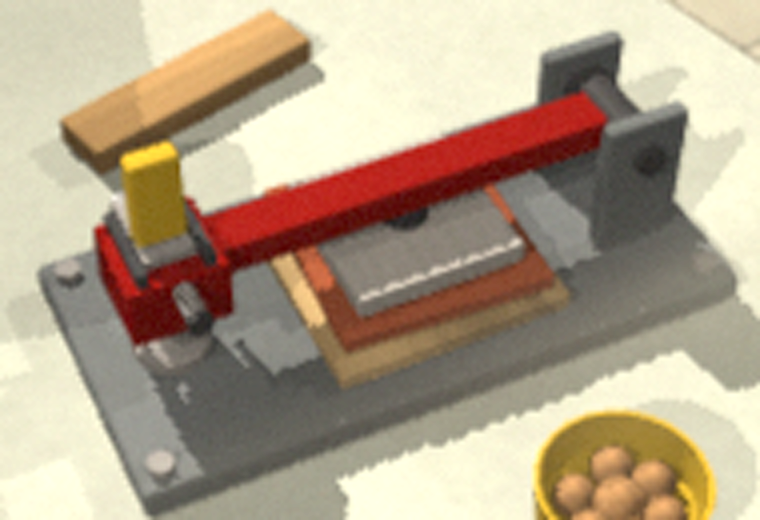

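```bash
cat > h.py <<'E'
import numpy as np
from scipy.optimize import least_squares
from scipy.spatial.transform import Rotation as R
from workcell import ctrl, eyes
import cv2
def proj(r,P):
    P=np.atleast_2d(P); c=P@r["view"][:3,:3].T+r["view"][:3,3]; p=c@r["K"].T; return p[:,:2]/p[:,2:]
E
python3 - <<'E'
from h import *
T=eyes.read_camera("top");S=eyes.read_camera("side")
z=.02
obs=[(T,(.18,.09,z),(292.3,132.7)),(T,(.18,-.09,z),(352.9,145.6)),(T,(-.18,-.09,z),(325.3,268.3)),(T,(-.18,.09,z),(260.9,254.4)),
(S,(-.18,.09,z),(240.5,222.5)),(S,(-.18,-.09,z),(267.7,280.5)),(S,(.18,-.09,z),(413.8,223)),
(T,(-.13,0,.137),(293.9,237.2)),(S,(-.13,0,.135),(268,202.5))]
def w(p,q): 
    c,s=np.cos(p[2]),np.sin(p[2]); return [p[0]+c*q[0]-s*q[1],p[1]+s*q[0]+c*q[1],q[2]]
f=lambda p:np.concatenate([proj(r,w(p,q))[0]-u for r,q,u in obs])
s=least_squares(f,[.5,0,0]); print(s.x,f(s.x).reshape(-1,2).round(1))
p=s.x
print("grip by press",w(p,(-.13,0,.135)))
g=least_squares(lambda v:np.r_[proj(T,v)[0]-(293.9,237.2),proj(S,v)[0]-(268,202.5)],[.4,0,.135]);print("grip tri",g.x,g.fun)
c=s.x
from scipy.spatial.transform import Rotation as R
o=ctrl.get_obs(); print(R.from_quat(o["eef_rot"]).as_matrix().round(3))
for q in((-.13,0,.135),(-.09,0,.2)): print(np.hypot(*w(p,q)[:2]))
E
```

```text
[ 0.64274653  0.06904191 -0.22418945] [[-1.  -2.2]
 [ 0.1 -2.1]
 [ 0.5  0.6]
 [-1.5 -0.6]
 [-2.2 -0.4]
 [-1.7  0.4]
 [ 1.4  0.7]
 [ 0.7 -0.5]
 [ 0.3  2.2]]
grip by press [np.float64(0.5159998323453966), np.float64(0.09794301159611686), 0.135]
grip tri [0.51544714 0.09898779 0.14024598] [ 0.19675872 -0.47647316 -0.42101711  0.1199076 ]
[[ 0.387 -0.    -0.922]
 [ 0.922 -0.001  0.387]
 [-0.001 -1.     0.   ]]
0.525212966805842
0.5620975491354326
```

Call:
drive_tool --targets "0 -0.047 0 -0.066 0; 0 -0.047 0 -0.066 0; 0 -0.047 0 -0.066 0; 0 -0.047 0 -0.066 0; 0 -0.047 0 -0.066 0; 0 -0.047 0 -0.066 0; 0 -0.047 0 -0.066 0; 0 -0.047 0 -0.066 0; 0 -0.047 0 -0.066 0; 0 -0.047 0 -0.066 -0.028"

```text
t: 1.08
tcp_pos: [0.4476, 0.2034, 0.2178]
eef_rot: [0.568, 0.42, -0.423, -0.568]
force: [1.6, 1.0, 0.1]
opening: 1.001
```

```bash
cat >> h.py <<'E'
def st(tgt=None,yaw=None):
    o=ctrl.get_obs(); M=R.from_quat(o["eef_rot"]).as_matrix()
    print("t",o["t"],"tcp",o["tcp_pos"].round(4) if hasattr(o["tcp_pos"],'round') else o["tcp_pos"],"F",np.round(o["force"],1),"open",round(o["opening"],3),"jaw deg",round(np.degrees(np.arctan2(M[1,0],M[0,0])),2))
    if tgt is not None: print("scaled shift",(M.T@(np.array(tgt)-o["tcp_pos"])/.5).round(4))
    return o,M
E
python3 -c "
from h import *
st((.516,.098,.21))"
```

```text
t 1.0833 tcp [0.4476 0.2034 0.2178] F [1.6 1.  0.1] open 1.001 jaw deg 73.12
scaled shift [-0.162   0.0158 -0.1921]
```

Call:
drive_tool --targets "0 -0.045 0 -0.055 -0.023; 0 -0.045 0 -0.055 0; 0 -0.04 0 -0.045 0; 0 0 0 0 0"

```text
t: 1.42
tcp_pos: [0.5113, 0.1104, 0.2175]
eef_rot: [0.553, 0.44, -0.443, -0.551]
force: [0.2, 0.8, -0.2]
opening: 0.998
```

```bash
python3 -c "
from h import *
st((.516,.098,.2))
r=eyes.read_camera('wrist');cv2.imwrite('pics/w1.png',r['pixels']);print(repr(r['view']))
for n,P in dict(gtop=(.516,.098,.163),gbot=(.516,.098,.107)).items(): print(n,proj(r,P))
r=eyes.read_camera('side');cv2.imwrite('pics/s1.png',r['pixels'])
"
```

```text
t 1.4167 tcp [0.5113 0.1104 0.2175] F [ 0.2  0.8 -0.2] open 0.998 jaw deg 77.31
scaled shift [-0.022   0.0351 -0.0146]
array([[ 0.22011874,  0.9754555 , -0.00585656, -0.21987389],
       [ 0.94112868, -0.21078589,  0.26428414, -0.48892827],
       [ 0.25656294, -0.06368567, -0.96442708,  0.26070321],
       [ 0.        ,  0.        ,  0.        ,  1.        ]])
gtop [[306.43245033 225.763533  ]]
gbot [[309.47964576 206.60146271]]
```

View pics/w1.png

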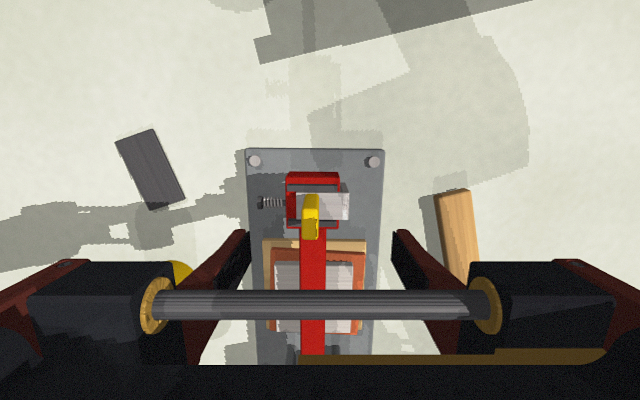

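Run:
```python
from h import *
a=cv2.imread("pics/w1.png")[140:260,230:400]
cv2.imwrite("pics/w1z.png",cv2.resize(a,None,fx=4.5,fy=4.5,interpolation=cv2.INTER_CUBIC))
```

```text
(no output)
```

View pics/w1z.png

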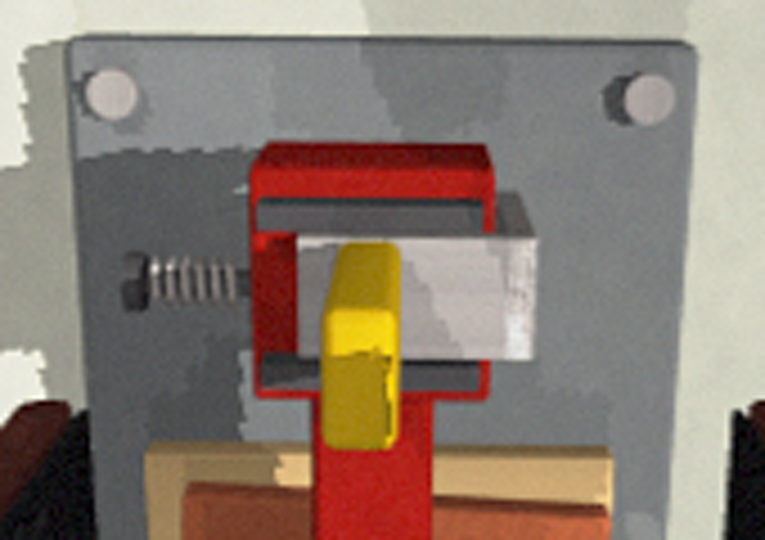

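Call:
drive_tool --targets "0 -0.018 0 -0.012 0; 0 0 0.06 0 0; 0 0 0.06 0 0; 0 0 0.04 0 0"

```text
t: 1.85
tcp_pos: [0.5152, 0.1067, 0.143]
eef_rot: [0.553, 0.447, -0.441, -0.548]
force: [0.2, 1.1, -0.8]
opening: 1.0
```

```bash
python3 -c "
from h import *
st((.515,.101,.118))"
```

```text
t 1.85 tcp [0.5152 0.1067 0.143 ] F [ 0.2  1.1 -0.8] open 1.0 jaw deg 77.78
scaled shift [-0.0113  0.05   -0.0015]
```

Call:
drive_tool --targets "0 -0.014 0.035 -0.002 0; 0 -0.002 0.015 0 0; 0 0 0 0 0"

```text
t: 2.1
tcp_pos: [0.5111, 0.1011, 0.1121]
eef_rot: [0.55, 0.446, -0.445, -0.548]
force: [0.9, -0.4, -0.4]
opening: 1.0
```

```bash
python3 -c "
from h import *
st((.515,.101,.118))
r=eyes.read_camera('wrist');cv2.imwrite('pics/w2.png',r['pixels'])
a=r['pixels'][140:340,190:440];cv2.imwrite('pics/w2z.png',cv2.resize(a,None,fx=3,fy=3))
"
```

```text
t 2.1 tcp [0.5111 0.1011 0.1121] F [ 0.9 -0.4 -0.4] open 1.0 jaw deg 78.13
scaled shift [ 0.0014 -0.0117 -0.0078]
```

View pics/w2z.png

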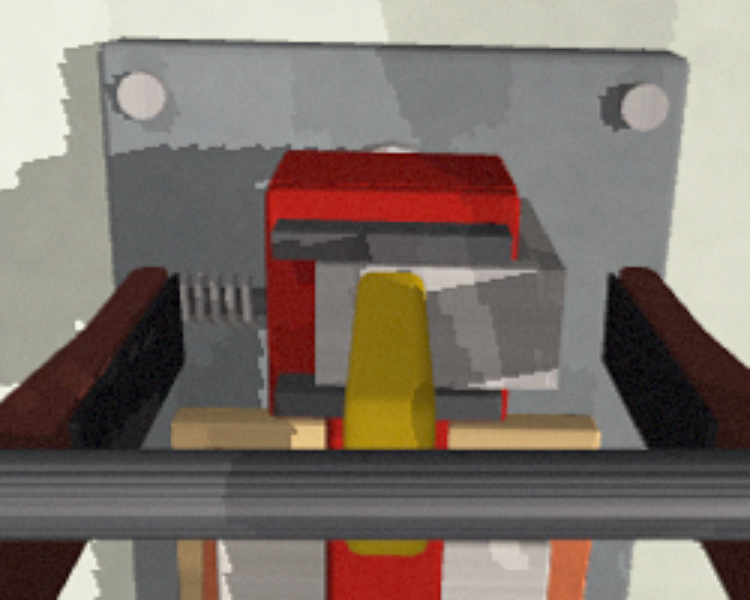

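Call:
drive_tool --targets "0 0.0015 -0.012 -0.008 0.005; 0 0 0 0 0"

```text
t: 2.32
tcp_pos: [0.5161, 0.1023, 0.1218]
eef_rot: [0.554, 0.443, -0.439, -0.551]
force: [-0.1, 0.7, -0.3]
opening: 1.002
```

```bash
python3 -c "
from h import *
st((.515,.101,.118))"
```

```text
t 2.3167 tcp [0.5161 0.1023 0.1218] F [-0.1  0.7 -0.3] open 1.002 jaw deg 77.24
scaled shift [-0.003   0.0076  0.0016]
```

Call:
drive_tool --targets "0 -0.003 0.006 0.002 0; 0.4 0 0 0 0; 0.7 0 0 0 0; 1 0 0 0 0; 1 0 0 0 0; 1 0 0 0 0; 1 0 0 0 0"

```text
t: 2.9
tcp_pos: [0.5173, 0.1018, 0.1242]
eef_rot: [0.555, 0.446, -0.437, -0.55]
force: [-0.2, 0.1, -0.1]
opening: 0.585
```

```bash
python3 -c "
from h import *
st((.515,.101,.118))"
```

```text
t 2.9 tcp [0.5173 0.1018 0.1242] F [-0.2  0.1 -0.1] open 0.585 jaw deg 77.26
scaled shift [-0.0027  0.0124  0.0044]
```

Call:
drive_tool --targets "1 -0.001 0.008 0.003 0; 1 -0.001 0.006 0.001 0; 1 0 0.002 0 0; 1 0 0.001 0 0; 1 0 0.001 0 0"

```text
t: 3.32
tcp_pos: [0.5147, 0.1011, 0.1136]
eef_rot: [0.555, 0.446, -0.437, -0.55]
force: [-0.3, -0.7, -0.2]
opening: 0.205
```

```bash
python3 -c "
from h import *
st((.515,.101,.118))"
```

```text
t 3.3167 tcp [0.5147 0.1011 0.1136] F [-0.3 -0.7 -0.2] open 0.205 jaw deg 77.25
scaled shift [-0.0001 -0.0087 -0.0007]
```

Call:
drive_tool --targets "1 0 -0.006 0 0; 1 0 -0.001 0 0; 1 0 0 0 0; 1 0 0 0 0"

```text
t: 3.65
tcp_pos: [0.514, 0.0997, 0.1142]
eef_rot: [0.555, 0.443, -0.438, -0.55]
force: [1.0, -0.9, -2.3]
opening: 0.159
```

```bash
python3 -c "
from h import *
st((.515,.101,.118))
for n in('wrist','side'):
  r=eyes.read_camera(n);a=r['pixels'];a=a[140:340,190:440] if n=='wrist' else a[130:290,210:420]
  cv2.imwrite(f'pics/{n}3.png',cv2.resize(a,None,fx=3,fy=3))
"
```

```text
t 3.65 tcp [0.514  0.0997 0.1142] F [ 1.  -0.9 -2.3] open 0.159 jaw deg 77.13
scaled shift [ 0.0029 -0.0075 -0.0014]
```

View pics/wrist3.png

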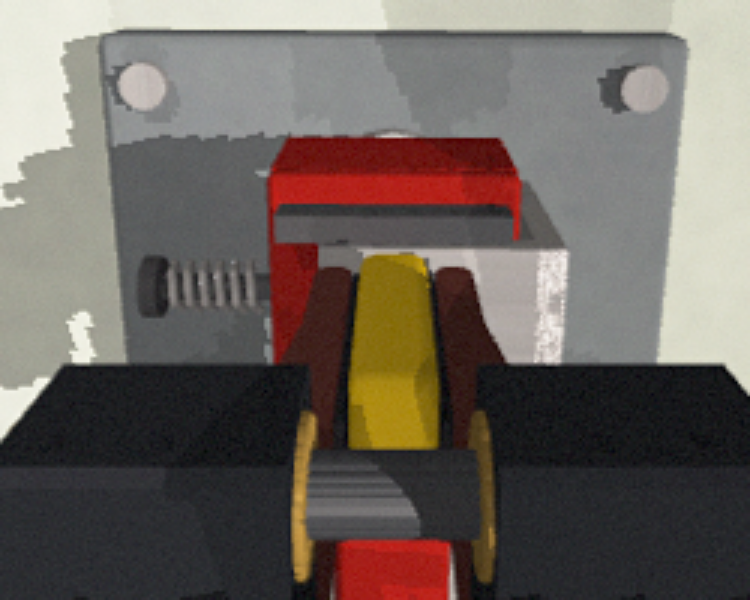

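View pics/side3.png

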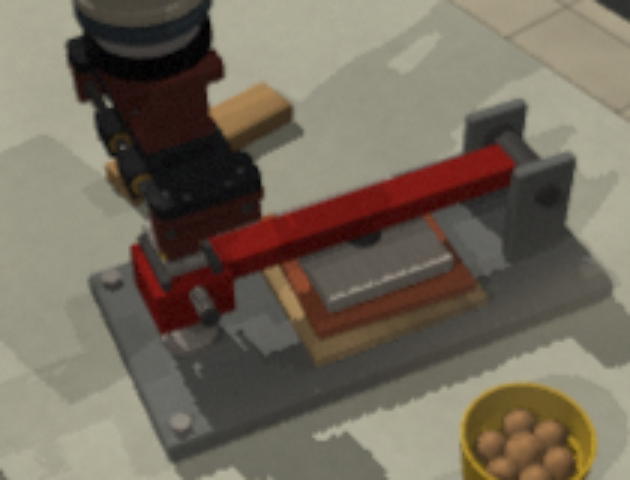

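Call:
drive_tool --targets "1 0.012 0 0 0; 1 0.012 0 0 0; 1 0.012 0 0 0"

```text
t: 4.0
tcp_pos: [0.5176, 0.1147, 0.1143]
eef_rot: [0.557, 0.441, -0.439, -0.55]
force: [-1.9, -8.6, -2.9]
opening: 0.157
```

```bash
cat >> h.py <<'E'
H=np.array([.514,.0997,.1142]); Y=np.array([.2223,.975,0]); X=np.array([.975,-.2223,0])
def rel():
    o,M=st(); d=o["tcp_pos"]-H; F=np.array(o["force"])
    print("mm: pull %.1f fwd %.1f up %.1f | F pull %.1f fwd %.1f up %.1f"%(*(1000*np.array([d@Y,d@X,d[2]])),F@Y,F@X,F[2]))
E
python3 -c "
from h import *
rel()"
```

```text
t 4.0 tcp [0.5176 0.1147 0.1143] F [-1.9 -8.6 -2.9] open 0.157 jaw deg 76.94
mm: pull 15.4 fwd 0.1 up 0.1 | F pull -8.8 fwd 0.1 up -2.9
```

Call:
drive_tool --targets "1 0.003 0 0 0; 1 0.003 0 0 0"

```text
t: 4.17
tcp_pos: [0.518, 0.1166, 0.1142]
eef_rot: [0.559, 0.439, -0.44, -0.549]
force: [-1.5, -8.5, -2.9]
opening: 0.159
```

```bash
python3 -c "
from h import *
rel()
for n in('wrist','side'):
  r=eyes.read_camera(n);a=r['pixels'];a=a[140:340,190:440] if n=='wrist' else a[130:290,210:420]
  cv2.imwrite(f'pics/{n}4.png',cv2.resize(a,None,fx=3,fy=3))
rel()
"
```

```text
t 4.1667 tcp [0.518  0.1166 0.1142] F [-1.5 -8.5 -2.9] open 0.159 jaw deg 76.88
mm: pull 17.4 fwd 0.1 up -0.0 | F pull -8.6 fwd 0.5 up -2.9
t 4.2667 tcp [0.518  0.1168 0.1142] F [-0.8 -7.5 -3. ] open 0.159 jaw deg 76.89
mm: pull 17.5 fwd 0.1 up 0.0 | F pull -7.5 fwd 0.9 up -3.0
```

View pics/wrist4.png

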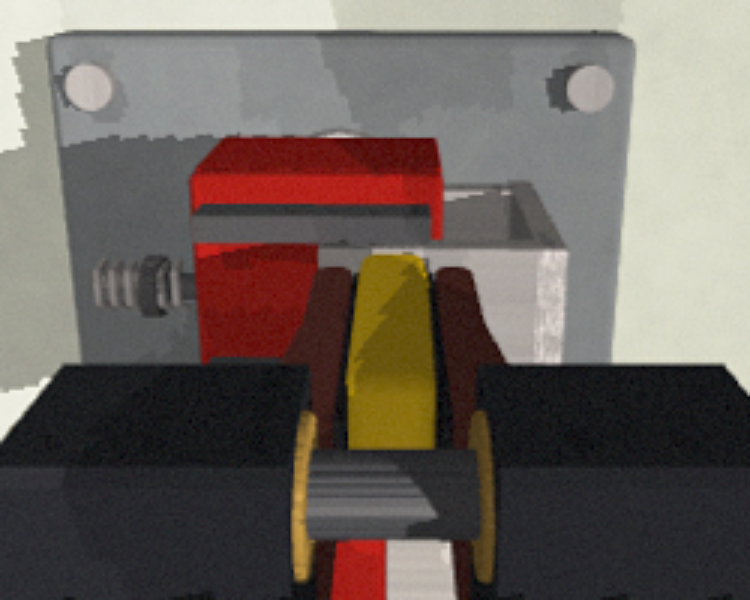

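Call:
drive_tool --targets "1 0.001 -0.014 -0.003 0; 1 0.001 -0.014 -0.003 0; 1 0.001 -0.014 -0.003 0"

```text
t: 4.52
tcp_pos: [0.5212, 0.1153, 0.1321]
eef_rot: [0.559, 0.435, -0.443, -0.549]
force: [1.6, -7.7, -6.1]
opening: 0.157
```

```bash
python3 -c "
from h import *
rel()"
```

```text
t 4.5167 tcp [0.5212 0.1153 0.1321] F [ 1.6 -7.7 -6.1] open 0.157 jaw deg 76.78
mm: pull 16.8 fwd 3.6 up 17.9 | F pull -7.2 fwd 3.3 up -6.1
```

Call:
drive_tool --targets "1 0.002 -0.014 -0.004 0; 1 0.002 -0.014 -0.005 0; 1 0.002 -0.014 -0.005 0; 1 0.002 -0.014 -0.005 0"

```text
t: 4.85
tcp_pos: [0.5288, 0.1147, 0.1572]
eef_rot: [0.559, 0.43, -0.447, -0.551]
force: [-1.6, -9.1, -7.5]
opening: 0.159
```

```bash
python3 -c "
from h import *
rel()
for n in('side',):
  r=eyes.read_camera(n);a=r['pixels'];a=a[130:290,210:420]
  cv2.imwrite(f'pics/{n}5.png',cv2.resize(a,None,fx=3,fy=3))
"
```

```text
t 4.85 tcp [0.5288 0.1147 0.1572] F [-1.6 -9.1 -7.5] open 0.159 jaw deg 76.63
mm: pull 17.9 fwd 11.1 up 43.0 | F pull -9.2 fwd 0.4 up -7.5
```

View pics/side5.png

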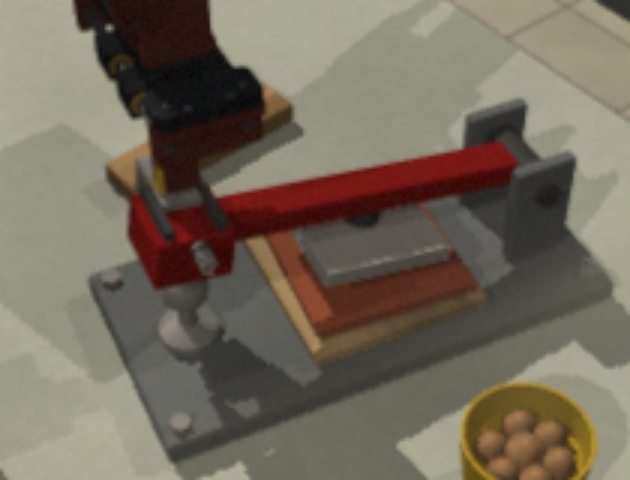

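Call:
drive_tool --targets "1 0.001 -0.014 -0.0055 0; 1 0.001 -0.014 -0.006 0; 1 0.001 -0.014 -0.006 0; 1 0.001 -0.014 -0.0065 0; 1 0.001 -0.014 -0.0065 0; 1 0.001 -0.014 -0.007 0"

```text
t: 5.4
tcp_pos: [0.5447, 0.1108, 0.1946]
eef_rot: [0.557, 0.421, -0.454, -0.554]
force: [-1.5, -8.5, -5.7]
opening: 0.165
```

```bash
python3 -c "
from h import *
rel()"
```

```text
t 5.4 tcp [0.5447 0.1108 0.1946] F [-1.5 -8.5 -5.7] open 0.165 jaw deg 76.46
mm: pull 17.7 fwd 27.4 up 80.4 | F pull -8.6 fwd 0.4 up -5.7
```

Call:
drive_tool --targets "1 0.001 -0.014 -0.007 0; 1 0.001 -0.014 -0.0075 0; 1 0.001 -0.01 -0.006 0; 1 0.001 -0.002 -0.001 0; 1 0.001 0 0 0"

```text
t: 5.82
tcp_pos: [0.5542, 0.1084, 0.2118]
eef_rot: [-0.556, -0.415, 0.458, 0.556]
force: [-2.4, -7.4, -4.7]
opening: 0.175
```

```bash
python3 -c "
from h import *
rel()"
```

```text
t 5.8167 tcp [0.5542 0.1084 0.2118] F [-2.4 -7.4 -4.7] open 0.175 jaw deg 76.26
mm: pull 17.4 fwd 37.3 up 97.6 | F pull -7.8 fwd -0.7 up -4.7
```

Call:
drive_tool --targets "1 0.001 -0.005 -0.003 0; 1 0 -0.001 0 0; 1 0 -0.001 0 0; 1 0 0 0 0"

```text
t: 6.15
tcp_pos: [0.5544, 0.107, 0.2128]
eef_rot: [-0.555, -0.41, 0.46, 0.558]
force: [-1.7, -6.8, -3.2]
opening: 0.173
```

```bash
python3 -c "
from h import *
rel()
o=ctrl.get_obs();print(np.round(o['qd'],4));print(R.from_quat(o['eef_rot']).as_matrix().round(3))
for n in('wrist','side','top'):
  r=eyes.read_camera(n);a=r['pixels'];a=a[140:340,190:440] if n=='wrist' else a[100:290,210:420]
  cv2.imwrite(f'pics/{n}6.png',cv2.resize(a,None,fx=3,fy=3))
rel()
"
```

```text
t 6.15 tcp [0.5544 0.107  0.2128] F [-1.7 -6.8 -3.2] open 0.173 jaw deg 76.13
mm: pull 16.1 fwd 37.8 up 98.6 | F pull -7.0 fwd -0.2 up -3.2
[-0.004   0.0083  0.0021 -0.004   0.0145  0.0021]
[[ 0.239 -0.058 -0.969]
 [ 0.969 -0.041  0.242]
 [-0.053 -0.998  0.046]]
t 6.3 tcp [0.5544 0.1069 0.2129] F [-2.7 -8.5 -4.9] open 0.175 jaw deg 76.13
mm: pull 16.0 fwd 37.8 up 98.7 | F pull -8.9 fwd -0.7 up -4.9
```

View pics/wrist6.png

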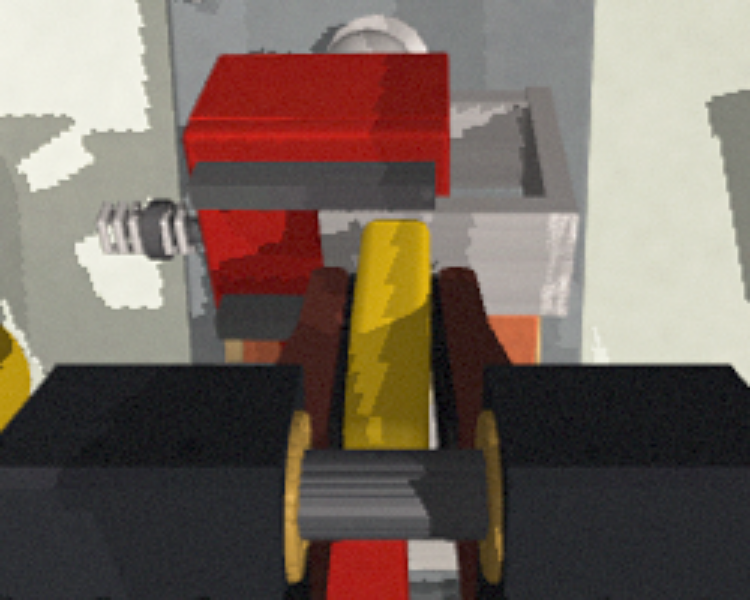

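View pics/side6.png

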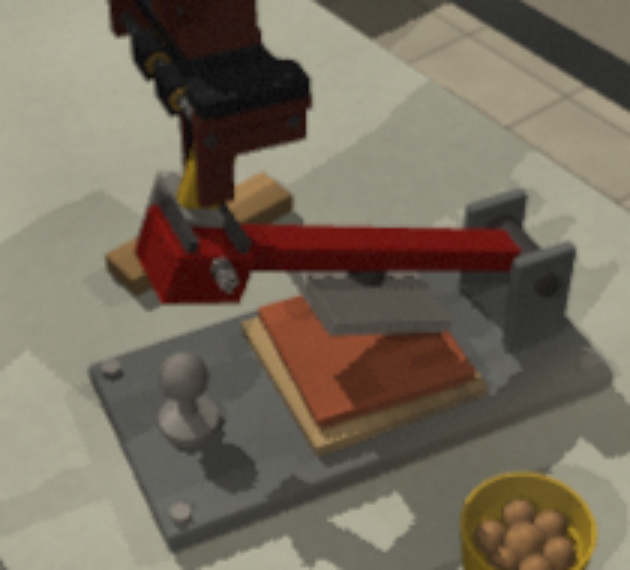

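View pics/top6.png

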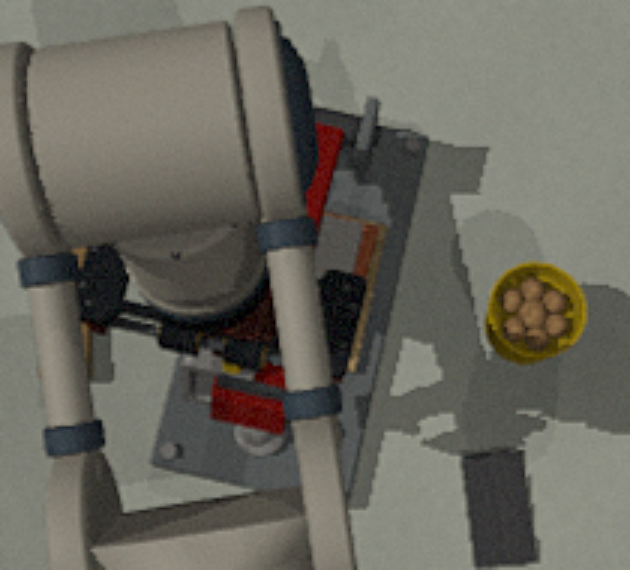

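Run:
```python
from h import *
S=eyes.read_camera("side"); p=[.64275,.0690,-.2242]
def w(q):
    c,s=np.cos(p[2]),np.sin(p[2]); return [p[0]+c*q[0]-s*q[1],p[1]+s*q[0]+c*q[1],q[2]]
def rot(q,t):
    dx,dz=q[0]-.14,q[2]-.085; out=-dx
    return (.14-(out*np.cos(t)-dz*np.sin(t)),q[1],.085+dz*np.cos(t)+out*np.sin(t))
# fit nut position (press y,z with x=-.13) from side3/5 then theta from side6
f=lambda v:np.r_[proj(S,w(rot((-.13,v[0],v[1]),.162)))[0]-(278.3,215.7)]
s=least_squares(f,[-.04,.09]);print(s.x,s.fun)
for t in(.3,.34,.38,.42): print(t,proj(S,w(rot((-.13,*s.x),t))))
rel()
```

```text
[-0.04118015  0.0959933 ] [0. 0.]
0.3 [[281.87602544 200.85615861]]
0.34 [[283.41315829 196.36384462]]
0.38 [[285.17846833 191.80241601]]
0.42 [[287.17251581 187.18177402]]
t 6.35 tcp [0.5544 0.1069 0.2129] F [-2.  -8.7 -3.9] open 0.172 jaw deg 76.13
mm: pull 16.0 fwd 37.8 up 98.7 | F pull -8.9 fwd -0.0 up -3.9
```

```bash
python3 -c "
from h import *
from workcell import ticket
print(ticket.sign_off()); rel()"
```

```text
the job is handed in; nothing more can be done
None
the job is handed in; nothing more can be done
```

The press is open and I have handed the job in at about 6.4 s. The gripper is still holding the yellow grip, with the arm's front end raised just under 10 cm.

I gripped the yellow grip, pulled the latch about 17 mm to the left, checked in the wrist camera that it was out, and lifted the arm along its arc.

- **Height:** the last tool reading showed a rise of 98.7 mm. The side picture gave an arm angle of about 0.38 rad, against about 0.39 rad from the tool reading.
- **Latch:** it is held out about 16 mm, with roughly 9 N of sideways force against the spring.
- **Stillness:** the pose held to within 0.1 mm over the last 0.2 s. I got no state reading after handing in.
- **Scene:** the last pictures show the tile on the bed and the tub and scraper where they were. The batten was partly hidden, but what could be seen of it had not moved.

**Imperfect:** the tool tilted about 3° during the lift, and the finger opening grew by about 1.3 mm as the grip twisted slightly between the pads. The grip was not slipping.

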